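# Put the bench scraper away in the slotted block

## Robot

A 6-joint arm with a two-finger parallel gripper is mounted at the origin on a cart in front of the work surface, level with it; the furniture and walls round the work are solid. World frame = base frame: x ahead of the robot, y to its left, z up, the work surface at z = 0. Lengths are in m, angles in rad, forces in N, time in s.
With the tool pointing down it reaches from about 0.35 to 0.775 m from the base axis. Payload 5.5 kg.
Tool frame: the origin (TCP) lies on the centre line of the jaws, within the pads' length; the fingertips stand 11 mm ahead of it and the grasp point (between the pads) lies 8 mm behind it; z points along the fingers, y is the line along which they close (so a half turn about z gives the same grasp; the last joint's range is limited). The gripper opens to 85 mm and grips with 20 to 120 N. Pads are 22 mm wide; open, the fingers measure 114 mm over their backs; the gripper's body (76 mm by 85 mm) begins 54 mm behind the grasp point. The pads swing forward as they close: fully open they stand 13 mm farther back than shut.
Start: joints at [-1.48, 0.313, 0.046, 1.304, 0, 1.431], TCP at [0.132, -0.56, 0.242] pointing down, gripper open.
Joint ranges: [-2.76, 2.76], [-0.86, 1.69], [-1.03, 1.26], [-2.2, 2.34], [-1.47, 1.5], [-3.14, 3.14]. Speed limits (rad/s): [2.57, 2.57, 3.14, 3.14, 3.14, 3.14].

## Interface

Orientations are given as a unit quaternion [w, x, y, z].
In Python, from workcell import env, viewer, order, models gives the robot as it stands.
- The arm moves only by the tool drive_tool, never from a script. Its argument "series" is a list that holds one entry, the list of rows, each a list of 6 numbers: the shift along the tool's x, y, z each as a share of 120 mm, from -1 to 1, then the turn, a rotation vector about the tool's x, y, z each as a share of 180 degrees, from -1 to 1. A call has 1 to 20 rows; each row shifts and turns the commanded pose from where the row before left it, along the tool's axes as they then stand; what a row does not reach is not made up. A row lasts 1/8 s, in which the tool goes at most 62.5 mm and 10.7 degrees, less where a joint would pass 70% of its speed; a pose out of reach is approached as far as the arm can. A call with a number of a shift or a turn outside -1 to 1 is refused whole. A call with a gripper value outside its range is refused whole. "jaw" is the opening, from -1 (shut) to 1 (fully open), set as the call begins (left out, the last holds). The fingers move at their own pace and stop on an object; "grip_force" is the grip in N (left out, the last holds). Time passes only in rows, so rows that do not move let the fingers close. It gives the time, the measured TCP pose, the force, the opening and the grip force at its end, in the units of the state.
- env.get_state(): the state, without advancing time (a new reading comes with each control period).
- viewer.read_camera(name): name is "scene" or "side" or "wrist"; returns the picture (420x560x3 uint8, red, green, blue); there is no depth.
- viewer.camera_info(name): a dict with "intrinsics" (3x3 intrinsics, pixels), "R" (3x3) and "t" (3): a world point X has camera coordinates R X + t; the wrist camera has in their place "T_tool_cam" (4x4, takes a point from camera to tool coordinates, whose origin is the TCP and whose axes are the flange's). Camera axes: x right, y down, z forward; pixel columns grow to the right and rows downward; lengths in m; the calibration is good to about 2 mm. The wrist camera is an equidistant fisheye: a pixel r from the principal point sees the ray r / f radians off the axis. A picture is of the moment at which its call begins: read the wrist's pose just before it. camera_info takes no time and is no camera call.
- order.hand_in(): hands the job in; it is judged then, once.
Trained networks look in the newest picture that a camera, given by its name, has taken for a name from the list of things; names that differ only in an ending like _2 or _b are one class to them, and where a whole thing is asked for, a point or a joint stands for the part that bears it (a point fixed in the world has none). Each returns a list of dicts, best first, with "score" (0 to 1); they miss things now and then, are a little off and sometimes report something else, mostly with a low value. They report only what shows in the picture. A call takes as long as a camera call. They do not tell look-alikes from the thing itself.
- models.silhouettes(label, camera): "region" (420x560 bool, what is visible of it) and "location" ([column, row] in pixels, amid what is visible of it).
The state is a dict: "clock": time; "joint_pos": joint angles; "qvel": joint speeds; "tau": joint torques, N m; "tcp_pos": TCP position; "orientation": TCP orientation; "wrist_force": force on the tool from outside, world axes, zero at the start; "ft_torque": the same for the moment, N m; "finger_gap": finger opening in m; "grip_force": force on a finger pad.
Only numpy, scipy, OpenCV 4.12 (cv2) and the standard library are available. Lean on these libraries where they do the work, as an engineer would, in place of code of your own. Each camera call takes 0.05 s, during which the arm holds its last target. There are 200 camera calls.

## Task

The bench scraper lies flat on the worktop; put it away in the slotted wooden block. Because it must be gripped another way to go in, first set it down leaning on the sloped rest, blade edge against the lip and handle overhanging the top, and let go of it; then take it again across the handle's thickness and slide it blade first down into the block's long slot until it stands on the slot's bottom, and let go. Leave the salt shaker, the spice jar and the mug where they stand.

Things in the scene. Friction and masses are not known exactly. Their poses are not given: they have to be found in the camera images.
- scraper: bench scraper: wooden handle 100 x 24 x 22 mm, flat steel blade 90 mm wide, 80 long, 4 thick, flush with the handle's underside; starts lying flat. Origin: centre of the handle's underside; x along the handle, y to the blade's edge, z out of the upper face. Handle: x +-50, y +-12, z 0 to 22 mm; blade: x +-45, y 12 to 92, z 0 to 4. 0.11 to 0.22 kg; centre of mass at y = 39, z = 4
- scraper_grip (a point): centre of the handle, at (0, 0, 11) mm of the scraper
- scraper_edge (a point): middle of the blade's free edge, at (0, 92, 2) mm of the scraper
- rest: fixed sloped rest like a bookstand: steel plate 116 mm wide (x), 66 mm up the slope, 4 thick, at 45 degrees, on a wooden foot 116 x 90 x 6. Origin: on the worktop, mid-width; uphill is +y. Slope face from (y, z) = (-30, 22) mm at the lip to (17, 69); open behind its top, so a finger can pass behind an overhanging handle. Lip 10 mm proud of the face
- rest_foot (a point): middle of the inner corner between slope and lip, at (0, -30, 22) mm of the rest
- block: fixed light wooden block 132 x 68 x 73 mm high, two slots in its top along its x, 65 mm deep: a long one, 97 x 6 mm, centred at y = +14 mm, and a short one, 55 x 6, at y = -16. Origin: centre of its underside. On the slot's floor the scraper's handle clears the block's top by 15 mm; either way round is right
- slot_mouth (a point): centre of the long slot's mouth, at (0, 14, 73) mm of the block
- salt_shaker: glass salt shaker with grey top, 44 mm across, 90 mm high, loose; origin: centre of its underside
- spice_jar: glass spice jar with red cap, 45 mm across, 106 mm high, loose; origin: centre of its underside
- mug: dark and white mug, 82 mm across, 97 mm high, with a handle, loose; origin: underside
Not all that is in view belongs to the job. Of the things that look like the mug, the smaller one is meant.

How it is judged:
On the way:
1. the scraper leans at rest on the sloped rest, its edge at the lip, let go of (x of scraper_edge in the frame of rest between -0.025 and 0.025 m and y of scraper_edge in the frame of rest between -0.048 and -0.015 m and z of scraper_edge in the frame of rest between 0.012 and 0.042 m and angle between scraper's own z axis and vertical between 0.6 and 0.98 rad and angle between the x axis of scraper and the x axis of rest, either way round below 0.25 rad and contact force between the fingers and scraper below 0.05 N and linear speed of scraper below 0.02 m/s), for 0.2 s.
At the end, for the whole second after the job is handed in: The scraper stands blade down at rest in the long slot: its edge within 4 mm of the slot's bottom, within 8 mm of the slot's middle lengthwise and 5 mm across, blade upright within 0.1 rad; salt shaker, spice jar and mug moved by less than 30 mm and still upright (x of scraper_edge in the frame of slot_mouth between -0.008 and 0.008 m and y of scraper_edge in the frame of slot_mouth between -0.005 and 0.005 m and z of scraper_edge in the frame of slot_mouth between -0.068 and -0.061 m and angle between the y axis of scraper and the z axis of block, either way round below 0.1 rad and linear speed of scraper below 0.02 m/s and distance of each of salt_shaker, spice_jar, mug from where it was at the start of the episode below 0.03 m and angle between each of salt_shaker, spice_jar, mug's own z axis and vertical below 0.3 rad); the robot touches nothing.
It fails at once if the salt shaker is pushed more than 30 mm or tipped (distance of salt_shaker from where it was at the start of the episode above 0.03 m or angle between salt_shaker's own z axis and vertical above 0.3 rad).
It fails at once if the spice jar is pushed more than 30 mm or tipped (distance of spice_jar from where it was at the start of the episode above 0.03 m or angle between spice_jar's own z axis and vertical above 0.3 rad).
It fails at once if the mug is pushed more than 30 mm or tipped (distance of mug from where it was at the start of the episode above 0.03 m or angle between mug's own z axis and vertical above 0.3 rad).
It also fails if it takes over 61 s, if anything falls off the work surface, if the arm or the gripper's body presses on something with over 40 N, if the wrist force passes 120 N, or if a joint passes its speed limit or range.

## Working session

There is one attempt and no reset: what is moved stays moved. The work goes in short steps, Python scripts to look and compute and a tool call to move; the robot and the scene stay as the last step left them, time stands still between calls to the robot, and variables do not carry over. Pictures are saved under pics/ and viewed, at most 10 in all, crops included, and the job is handed in when it is done.

Besides the shell and the picture viewer there is one more tool, called in YAML: its name, and indented under it one key for each argument. drive_tool: Moves the arm, as the interface text tells. Its arguments: {"type":"object","properties":{"series":{"type":"array"},"jaw":{"type":"number"},"grip_force":{"type":"number"}},"required":["series"]}

```bash
ls; mkdir -p pics
cat > h.py <<'E'
import numpy as np, cv2
from scipy.spatial.transform import Rotation as R
from workcell import env, viewer, order, models
E
python3 - <<'E'
from h import *
a=viewer.read_camera("scene");b=viewer.read_camera("side")
np.savez('cams.npz',**{n+k:viewer.camera_info(n)[k] for n in("scene","side") for k in("intrinsics","R","t")})
cv2.imwrite('pics/a.png',a[:,:,::-1]);cv2.imwrite('pics/b.png',b[:,:,::-1])
for c in("scene","side"):
  i=viewer.camera_info(c);print(c,np.round(i["intrinsics"],1).tolist(),np.round(-i["R"].T@i["t"],3),np.round(i["R"],3).tolist())
  for n in("scraper","rest","block","salt_shaker","spice_jar","mug"):
    for m in models.silhouettes(n,c):
      ys,xs=np.nonzero(m["region"]);print(c,n,round(m["score"],2),np.round(m["location"]),xs.min(),xs.max(),ys.min(),ys.max(),len(xs)) if len(xs) else 0
      np.save(f'pics/{c}_{n}_{int(m["location"][0])}.npy',m["region"])
i=viewer.camera_info("wrist");print(i)
print(env.get_state())
E
```

```text
pics
scene [[497.9, 0.0, 283.8], [0.0, 497.9, 209.5], [0.0, 0.0, 1.0]] [-0.113 -1.144  1.257] [[0.773, -0.635, -0.01], [-0.485, -0.58, -0.654], [0.409, 0.51, -0.756]]
scene scraper 0.94 [229. 212.] 217 242 195 227 460
scene rest 0.57 [289. 235.] 269 310 218 252 1086
scene rest 0.36 [228. 211.] 217 242 195 227 386
scene block 0.58 [265. 177.] 244 286 159 195 1164
scene salt_shaker 0.57 [327. 202.] 323 335 190 213 260
scene salt_shaker 0.52 [230. 209.] 217 242 194 228 450
scene spice_jar 0.85 [251. 136.] 246 258 119 148 337
scene spice_jar 0.44 [226. 207.] 218 240 195 225 366
scene mug 0.93 [282. 275.] 267 295 255 294 881
scene mug 0.87 [324. 308.] 306 347 285 342 1859
scene mug 0.58 [228. 210.] 217 242 195 227 416
side [[525.8, 0.0, 276.4], [0.0, 525.8, 212.7], [0.0, 0.0, 1.0]] [-0.236 -1.568  0.763] [[0.849, -0.527, -0.016], [-0.24, -0.359, -0.902], [0.47, 0.77, -0.431]]
side scraper 0.69 [218. 222.] 201 240 210 233 584
side rest 0.59 [290. 231.] 266 305 220 251 896
side block 0.69 [270. 198.] 249 292 185 215 1147
side salt_shaker 0.88 [332. 219.] 326 337 203 230 280
side spice_jar 0
[... 734 characters left out ...]
': array([-1.47956296e+00,  3.13153341e-01,  4.61289688e-02,  1.30361453e+00,
       -2.96943665e-06,  1.43119532e+00]), 'qvel': array([-3.17179241e-03, -1.34702803e-03,  1.33042888e-04,  5.21606277e-05,
       -1.14947649e-04,  2.84734706e-04]), 'tau': array([ 5.00338338e-04, -4.80292797e+01,  2.98747265e+01, -2.14684851e-04,
        2.34688951e-04,  1.18624961e-06]), 'tcp_pos': array([ 0.13154769, -0.55979826,  0.24236162]), 'orientation': array([ 7.86548673e-05,  9.93346824e-01,  1.15161106e-01, -3.38769872e-06]), 'wrist_force': array([-0.31821739, -0.01312761, -0.04917581]), 'ft_torque': array([-0.02760752, -0.01319286,  0.01544148]), 'grip_force': 0.0, 'finger_gap': 0.08525266627289535}
```

Run:
```python
import cv2
a=cv2.imread('pics/a.png');b=cv2.imread('pics/b.png')
cv2.imwrite('pics/a2.png',cv2.resize(a[110:350,190:390],None,fx=2.5*1,fy=2.5,interpolation=3))
cv2.imwrite('pics/b2.png',cv2.resize(b[145:325,190:350],None,fx=3.2,fy=3.2,interpolation=3))
```

```text
(no output)
```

View pics/a2.png

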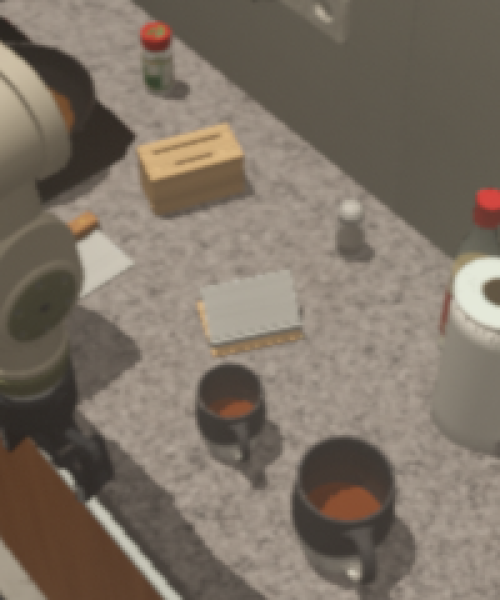

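View pics/b2.png

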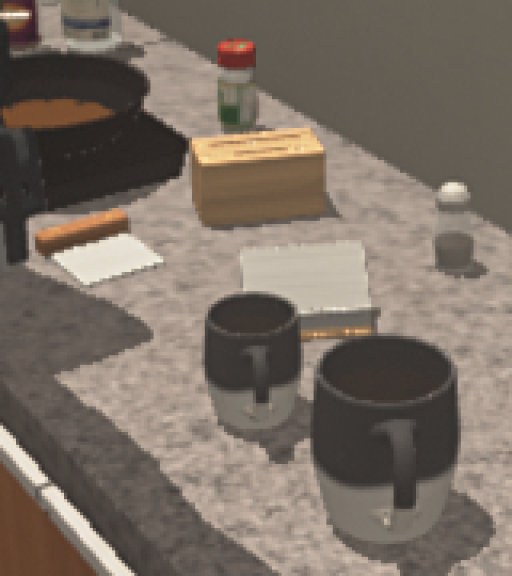

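```bash
cat >> h.py <<'E'
from scipy.optimize import minimize
C=np.load('cams.npz')
def box(a,b,c,d,e,f): return np.array([[x,y,z] for x in(a,b) for y in(c,d) for z in(e,f)],float)/1000
def cyl(r,h): t=np.linspace(0,2*np.pi,24); return np.array([[r*np.cos(u),r*np.sin(u),z] for z in(0,h) for u in t])/1000
s=2**.5/2*4; l=10*2**.5/2
PARTS={"scraper":[box(-50,50,-12,12,0,22),box(-45,45,12,92,0,4)],
 "rest":[box(-58,58,-45,45,0,6),np.array([[x,y,z] for x in(-58,58) for y,z in((-30,22),(17,69),(17+s,69-s),(-30+s,22-s))])/1000,
   np.array([[x,y,z] for x in(-58,58) for y,z in((-30,22),(-30-l,22+l),(-30-l-s,22+l-s),(-30,22-2*s))])/1000],
 "block":[box(-66,66,-34,34,0,73)],"salt_shaker":[cyl(22,90)],"spice_jar":[cyl(22.5,106)],"mug":[cyl(41,97)]}
def proj_fixed(c): return lambda X:(lambda p:p[:,:2]/p[:,2:])((X@C[c+"R"].T+C[c+"t"])@C[c+"intrinsics"].T)
def proj_wrist(st,i):
  q=np.array(st["orientation"]);Rt=R.from_quat(q[[1,2,3,0]]).as_matrix();T=i["T_tool_cam"];K=i["intrinsics"]
  def f(X):
    p=((X-st["tcp_pos"])@Rt-T[:3,3])@T[:3,:3]
    r=np.hypot(p[:,0],p[:,1]);th=np.arctan2(r,p[:,2]);return p[:,:2]/r[:,None]*th[:,None]*K[0,0]+K[:2,2]
  return f
def render(parts,pose,P,ss=4):
  m=np.zeros((420*ss//1,560*ss),np.uint8);Rm,t=pose
  for q in parts: cv2.fillConvexPoly(m,cv2.convexHull(np.round((P(q@Rm.T+t)+.5)*ss).astype(np.int32)),255)
  return cv2.resize(m,(560,420),interpolation=cv2.INTER_AREA)/255.
def fit(name,obs,x0,post=None):
  "obs: list of (mask,P); x,y,yaw"
  def cost(v):
    c=0
    for m,P in obs:
      r=render(PARTS[name],(R.from_euler('z',v[2]).as_matrix(),np.array([v[0],v[1],0])),P)
      c+=1-np.minimum(r,m).sum()/np.maximum(r,m).sum()
    return c/len(obs)
  best=None
  for y in x0[2:]:
    r=minimize(cost,[x0[0],x0[1],y],method='Nelder-Mead',options=dict(initial_simplex=[[x0[0],x0[1],y],[x0[0]+.02,x0[1],y],[x0[0],x0[1]+.02,y],[x0[0],x0[1],y+.3]],xatol=2e-4,fatol=1e-4,maxiter=120))
    if best is None or r.fun<best.fun: best=r
  return best
def ground(c,uv,z):
  K,Rm,t=C[c+"intrinsics"],C[c+"R"],C[c+"t"];d=Rm.T@np.linalg.solve(K,[*uv,1]);o=-Rm.T@t;return (o+d*(z-o[2])/d[2])[:2]
E
python3 - <<'E'
from h import *
for n,(u,v),(su,sv),z,yaws in(("scraper",(229,212),(218,222),.005,np.arange(0,6.2,.78)),("rest",(289,235),(290,231),.04,np.arange(-.8,.9,.4)),("block",(265,177),(270,198),.036,(-.8,0,.8)),("salt_shaker",(327,202),(332,219),.045,(0,)),("spice_jar",(251,136),(263,170),.05,(0,)),("mug",(282,275),(269,260),.05,(0,))):
  a=np.load(f'pics/scene_{n}_{u}.npy') if n!="x" else 0
  import glob
  b=np.load(f'pics/side_{n}_{su}.npy')
  g=ground("side",(su,sv),z);obs=[(b,proj_fixed("side"))]
  if n!="scraper":obs.append((a,proj_fixed("scene")))
  r=fit(n,obs,[*g,*yaws]);print(n,g,ground("scene",(u,v),z),np.round(r.x,4),round(r.fun,3))
E
```

```text
scraper [ 0.39671858 -0.16815964] [ 0.41810825 -0.19190202] [ 0.4002 -0.1416  3.1963] 0.072Traceback (most recent call last):
  File "<stdin>", line 5, in <module>
    fid = stack.enter_context(open(os.fspath(file), "rb"))
                              ~~~~^^^^^^^^^^^^^^^^^^^^^^^
FileNotFoundError: [Errno 2] No such file or directory: 'pics/side_rest_290.npy'
```

Run:
```python
from h import *
import glob
def ld(c,n,u): return np.load(min(glob.glob(f'pics/{c}_{n}_[0-9]*.npy'),key=lambda f:abs(int(f.split('_')[-1][:-4])-u)))
for n,(u,v),(su,sv),z,yaws in(("rest",(289,235),(290,231),.04,np.arange(-.8,.9,.4)),("block",(265,177),(270,198),.036,(-.8,0,.8)),("salt_shaker",(327,202),(332,219),.045,(0,)),("spice_jar",(251,136),(263,170),.05,(0,)),("mug",(282,275),(269,260),.05,(0,))):
  g=ground("side",(su,sv),z);obs=[(ld("scene",n,u),proj_fixed("scene"))]
  if n not in("rest",):obs.append((ld("side",n,su),proj_fixed("side")))
  r=fit(n,obs,[*g,*yaws]);print(n,g,ground("scene",(u,v),z),np.round(r.x,4),round(r.fun,3))
```

```text
rest [ 0.51983992 -0.40608705] [ 0.49151761 -0.41445647] [ 0.5021 -0.4002 -0.4528] 0.048
block [ 0.6002728 -0.1584118] [ 0.59177317 -0.16534939] [ 0.5937 -0.1688 -0.3218] 0.047
salt_shaker [ 0.66600364 -0.4187839 ] [ 0.67106132 -0.39227475] [ 0.6833 -0.3913 -0.0267] 0.32
spice_jar [0.69780405 0.05333076] [0.67434176 0.02302915] [0.6846 0.029  0.6714] 0.098
mug [ 0.37222975 -0.53038676] [ 0.37782547 -0.51944529] [ 0.3767 -0.516  -0.145 ] 0.179
```

```bash
cat >> h.py <<'E'
import json
def pose(st=None):
  st=st or env.get_state();q=np.array(st["orientation"]);return np.array(st["tcp_pos"]),R.from_quat(q[[1,2,3,0]])
def rtool(z,x):
  "tool rotation from z dir, x dir"
  z=np.array(z,float);z/=np.linalg.norm(z);x=np.array(x,float);x-=z*(x@z);x/=np.linalg.norm(x);return R.from_matrix(np.c_[x,np.cross(z,x),z])
def rows(p0,r0,p1,r1,n,sign=None):
  rv=(r0.inv()*r1).as_rotvec();a=np.linalg.norm(rv)
  if sign is not None and a>2 and rv[2]*sign<0: rv=rv/a*(a-2*np.pi)
  out=[];p=p0.copy();r=r0
  for k in range(n):
    d=r.inv().apply(p0+(p1-p0)*(k+1)/n-p);row=np.round(np.r_[d/.12,rv/n/np.pi],3);out.append(row.tolist())
    p=p+r.apply(row[:3]*.12);r=r*R.from_rotvec(row[3:]*np.pi)
  print(json.dumps(out),'per row mm',np.linalg.norm(p1-p0)/n*1e3,'deg',np.degrees(np.linalg.norm(rv))/n);return p,r
E
python3 - <<'E'
from h import *
p,r=pose();rows(p,r,np.array([.40,-.36,.30]),rtool([0,0,-1],[np.cos(3.1),np.sin(3.1),0]),17,-1)
E
```

```text
[[0.151, -0.065, -0.028, -0.0, 0.0, -0.054], [0.159, -0.039, -0.029, -0.0, 0.0, -0.054], [0.164, -0.012, -0.028, -0.0, 0.0, -0.054], [0.163, 0.017, -0.028, -0.0, 0.0, -0.054], [0.158, 0.043, -0.028, -0.0, 0.0, -0.054], [0.148, 0.07, -0.029, -0.0, 0.0, -0.054], [0.135, 0.094, -0.028, -0.0, 0.0, -0.054], [0.117, 0.115, -0.028, -0.0, 0.0, -0.054], [0.095, 0.133, -0.028, -0.0, 0.0, -0.054], [0.072, 0.148, -0.029, -0.0, 0.0, -0.054], [0.046, 0.157, -0.028, -0.0, 0.0, -0.054], [0.018, 0.163, -0.028, -0.0, 0.0, -0.054], [-0.009, 0.164, -0.028, -0.0, 0.0, -0.054], [-0.037, 0.16, -0.029, -0.0, 0.0, -0.054], [-0.063, 0.152, -0.028, -0.0, 0.0, -0.054], [-0.087, 0.138, -0.028, -0.0, 0.0, -0.054], [-0.11, 0.122, -0.029, -0.0, 0.0, -0.054]] per row mm 19.974739205445083 deg 9.670063617463892
```

drive_tool:
  series:
    - [[0.151,-0.065,-0.028,0,0,-0.054],[0.159,-0.039,-0.029,0,0,-0.054],[0.164,-0.012,-0.028,0,0,-0.054],[0.163,0.017,-0.028,0,0,-0.054],[0.158,0.043,-0.028,0,0,-0.054],[0.148,0.07,-0.029,0,0,-0.054],[0.135,0.094,-0.028,0,0,-0.054],[0.117,0.115,-0.028,0,0,-0.054],[0.095,0.133,-0.028,0,0,-0.054],[0.072,0.148,-0.029,0,0,-0.054],[0.046,0.157,-0.028,0,0,-0.054],[0.018,0.163,-0.028,0,0,-0.054],[-0.009,0.164,-0.028,0,0,-0.054],[-0.037,0.16,-0.029,0,0,-0.054],[-0.063,0.152,-0.028,0,0,-0.054],[-0.087,0.138,-0.028,0,0,-0.054],[-0.11,0.122,-0.029,0,0,-0.054],[0,0,0,0,0,0],[0,0,0,0,0,0]]
  jaw: 1

```text
clock: 3.08
tcp_pos: [0.3997, -0.3601, 0.2999]
orientation: [-0.0, 0.014, 1.0, -0.0]
wrist_force: [-0.6, -0.1, 0.1]
finger_gap: 0.0851
grip_force: 0.0
```

```bash
cat >> h.py <<'E'
def wrist(tag,names):
  st=env.get_state();im=viewer.read_camera("wrist");cv2.imwrite(f'pics/{tag}.png',im[:,:,::-1])
  P=proj_wrist(st,viewer.camera_info("wrist"));out={}
  for n in names:
    out[n]=models.silhouettes(n,"wrist")
    for k,m in enumerate(out[n]):
      print(n,round(m["score"],2),np.round(m["location"]),m["region"].sum());np.save(f'pics/{tag}_{n}_{k}.npy',m["region"])
  print(st["tcp_pos"],st["joint_pos"],st["clock"]);return P,out,st
E
python3 - <<'E'
from h import *
P,o,st=wrist('w1',["scraper","rest","block"])
for n,x0 in(("scraper",[.400,-.142,3.19]),("rest",[.502,-.400,-.45]),("block",[.594,-.169,-.32])):
  for m in o[n][:2]:
    r=fit(n,[(m["region"],P)],x0);print(n,r.x,r.fun)
E
```

```text
scraper 0.65 [413. 161.] 4580
scraper 0.25 [150. 160.] 4681
scraper 0.23 [501. 328.] 1236
scraper 0.22 [254. 238.] 5179
rest 0.74 [254. 237.] 5097
block 0.74 [425. 271.] 2893
[ 0.3997009  -0.36012948  0.29993544] [-8.82418380e-01  2.31306707e-01  7.63781059e-02  1.41586018e+00
 -3.62953636e-04 -8.53566416e-01] 3.075
scraper [ 0.40145535 -0.14239256  3.18228986] 0.04552075180677151
scraper [ 0.4   -0.142  3.19 ] 1.0
rest [ 0.50512624 -0.4029774  -0.42674348] 0.046588370601375884
block [ 0.58118185 -0.13805787  0.69116919] 0.3682316462542774
```

View pics/w1.png

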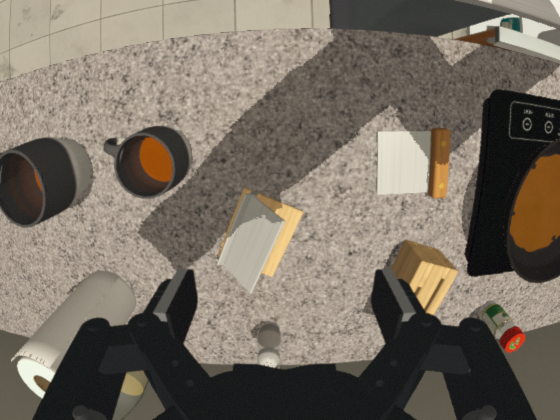

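Run:
```python
from h import *
st=env.get_state();i=viewer.camera_info("wrist");T=i["T_tool_cam"];K=i["intrinsics"];p0,r0=pose(st)
for uv in((478,165),(486,100),(510,190),(449,160),(440,200)):
  d=(np.array(uv)-K[:2,2])/K[0,0];th=np.linalg.norm(d);v=np.r_[d/th*np.sin(th),np.cos(th)]
  w=r0.apply(T[:3,:3]@v);o=p0+r0.apply(T[:3,3])
  print(uv,[np.round((o+w*(z-o[2])/w[2])[:2],3).tolist() for z in(0,.03,.06,.09)])
# grasp geometry
s=np.array([.4012,-.1422]);yaw=3.184
sx=np.array([np.cos(yaw),np.sin(yaw),0])
g=np.r_[s,0]; tr=rtool([0,0,-1],sx); print('y tool',tr.apply([0,1,0]),'x',sx)
t1=g+np.array([0,0,.09])
t1[:2]+=.004*np.array([-sx[1],sx[0]])
rows(p0,r0,t1,tr,10)
```

```text
(478, 165) [[0.406, -0.066], [0.4, -0.086], [0.393, -0.107], [0.387, -0.127]]
(486, 100) [[0.306, -0.06], [0.307, -0.08], [0.307, -0.101], [0.308, -0.122]]
(510, 190) [[0.446, 0.009], [0.437, -0.017], [0.428, -0.043], [0.419, -0.068]]
(449, 160) [[0.399, -0.12], [0.394, -0.137], [0.388, -0.153], [0.382, -0.17]]
(440, 200) [[0.461, -0.129], [0.451, -0.145], [0.441, -0.161], [0.431, -0.177]]
y tool [-0.04239464  0.99910094  0.        ] x [-0.99910094 -0.04239464  0.        ]
[[0.003, 0.178, 0.175, 0.0, -0.0, -0.002], [0.003, 0.179, 0.175, 0.0, -0.0, -0.002], [0.001, 0.178, 0.175, 0.0, -0.0, -0.002], [-0.0, 0.179, 0.175, 0.0, -0.0, -0.002], [-0.001, 0.178, 0.175, 0.0, -0.0, -0.002], [-0.002, 0.179, 0.174, 0.0, -0.0, -0.002], [-0.004, 0.178, 0.175, 0.0, -0.0, -0.002], [-0.004, 0.179, 0.175, 0.0, -0.0, -0.002], [-0.006, 0.178, 0.175, 0.0, -0.0, -0.002], [-0.006, 0.178, 0.175, 0.0, -0.0, -0.002]] per row mm 29.98640669248658 deg 0.40673410589135617
```

drive_tool:
  series:
    - [[0.003,0.178,0.175,0,0,-0.002],[0.003,0.179,0.175,0,0,-0.002],[0.001,0.178,0.175,0,0,-0.002],[0,0.179,0.175,0,0,-0.002],[-0.001,0.178,0.175,0,0,-0.002],[-0.002,0.179,0.174,0,0,-0.002],[-0.004,0.178,0.175,0,0,-0.002],[-0.004,0.179,0.175,0,0,-0.002],[-0.006,0.178,0.175,0,0,-0.002],[-0.006,0.178,0.175,0,0,-0.002],[0,0,0,0,0,0],[0,0,0,0,0,0]]
  jaw: -0.06

```text
clock: 4.78
tcp_pos: [0.4021, -0.1468, 0.0908]
orientation: [0.001, -0.018, 1.0, -0.001]
wrist_force: [0.4, -0.5, -0.1]
finger_gap: 0.0402
grip_force: 0.0
```

Run:
```python
from h import *
P,o,st=wrist('w2',["scraper"])
r=fit("scraper",[(o["scraper"][0]["region"],P)],[.401,-.142,3.184]);print(r.x,r.fun)
im=cv2.imread('pics/w2.png')
for q in PARTS["scraper"]:
  cv2.polylines(im,[cv2.convexHull(P(q@R.from_euler('z',3.184).as_matrix().T+[.4012,-.1422,0]).astype(np.int32))],1,(0,255,0),1)
cv2.imwrite('pics/w2o.png',im)
```

```text
scraper 0.81 [247. 210.] 16614
[ 0.40210768 -0.14675261  0.09079149] [-5.37675679e-01  1.42973580e-01 -5.70367878e-01  8.56032177e-01
 -3.80998045e-04 -5.73056644e-01] 4.775
[ 0.40138954 -0.14222979  3.17317614] 0.0389779018837455
```

View pics/w2o.png

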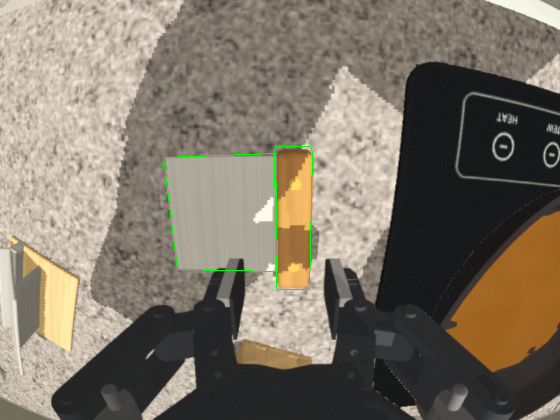

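drive_tool:
  series:
    - [[0,0,0.125,0,0,0],[0,0,0.125,0,0,0],[0,0,0.125,0,0,0],[0,0,0.125,0,0,0],[0,0,0.08,0,0,0],[0,0,0.04,0,0,0],[0,0,0,0,0,0],[0,0,0,0,0,0]]

```text
clock: 5.88
tcp_pos: [0.4019, -0.1462, 0.0162]
orientation: [0.0, -0.018, 1.0, -0.0]
wrist_force: [0.2, 0.3, 0.4]
finger_gap: 0.0403
grip_force: 0.0
```

drive_tool:
  series:
    - [[0,0,0,0,0,0],[0,0,0,0,0,0],[0,0,0,0,0,0],[0,0,0,0,0,0],[0,0,0,0,0,0]]
  jaw: -1
  grip_force: 70

```text
clock: 6.5
tcp_pos: [0.4018, -0.1457, 0.0164]
orientation: [0.0, -0.018, 1.0, -0.0]
wrist_force: [-0.7, 1.3, 5.2]
finger_gap: 0.0221
grip_force: 69.4
```

drive_tool:
  series:
    - [[0,0,-0.1,0,0,0],[0,0,-0.25,0,0,0],[0,0,-0.35,0,0,0],[0,0,-0.35,0,0,0],[0,0,-0.25,0,0,0],[0,0,-0.1,0,0,0],[0,0,0,0,0,0],[0,0,0,0,0,0]]

```text
clock: 7.5
tcp_pos: [0.4007, -0.1454, 0.1824]
orientation: [-0.001, -0.018, 1.0, 0.001]
wrist_force: [-1.4, -0.8, -2.5]
finger_gap: 0.0219
grip_force: 69.0
```

```bash
cat >> h.py <<'E'
def inhand(P,mask,st,base,x0=(0,0,0,0,0)):
  "scraper pose in tool: base (R,t) in tool, correct tx,ty (scraper axes) yaw, tilt about scraper x"
  p,r=pose(st)
  def mk(v):
    Rs=base[0]*R.from_euler('zx',[v[2],v[3]]);t=base[1]+base[0].apply([v[0],v[1],v[4]]);return Rs,t
  def cost(v):
    Rs,t=mk(v);m=render(PARTS["scraper"],((r*Rs).as_matrix(),p+r.apply(t)),P)
    return 1-np.minimum(m,mask).sum()/np.maximum(m,mask).sum()+20*v[4]**2*100
  S=np.array([x0]*6,float)
  for k,d in enumerate((.008,.008,.1,.1,.004)):S[k+1,k]+=d
  q=minimize(cost,x0,method='Nelder-Mead',options=dict(initial_simplex=S,maxiter=250,xatol=1e-4,fatol=1e-4));print('corr',np.round(q.x,4),q.fun);return mk(q.x)
E
python3 - <<'E'
from h import *
P,o,st=wrist('w3',["scraper"])
base=(R.from_matrix(np.diag([1.,-1,-1])),np.array([0.,0,.0164]))
inhand(P,o["scraper"][0]["region"],st,base)
Rr=R.from_euler('z',-.43);ro=np.array([.505,-.4025,0]);k=.5**.5
n=Rr.apply([0,-k,k]);ys=Rr.apply([0,-k,-k]);xs=Rr.apply([-1,0,0])
foot=ro+Rr.apply([0,-.030,.022]);org=foot-ys*.092
tr=rtool(-n,xs);tcp=org+n*.0164
p,r=pose(st)
print('tcp on slope',tcp)
pre=tcp+n*.05-ys*.005
rows(p,r,pre,tr,14)
E
```

```text
scraper 0.81 [218. 244.] 25860
[ 0.40072193 -0.14539853  0.18241424] [-5.36785493e-01  5.87466710e-02 -4.18454143e-01  1.09595865e+00
 -1.02238121e-04 -5.72785762e-01] 7.5
corr [ 0.0003  0.0021  0.0015  0.0083 -0.0007] 0.15443334270790232
tcp on slope [ 0.51477865 -0.38117814  0.09865038]
[[-0.054, -0.16, 0.026, -0.018, -0.004, 0.01], [-0.059, -0.159, 0.019, -0.018, -0.004, 0.01], [-0.064, -0.158, 0.009, -0.018, -0.004, 0.01], [-0.069, -0.156, 0.002, -0.018, -0.004, 0.01], [-0.074, -0.154, -0.006, -0.018, -0.004, 0.01], [-0.078, -0.151, -0.013, -0.018, -0.004, 0.01], [-0.084, -0.147, -0.021, -0.018, -0.004, 0.01], [-0.088, -0.144, -0.029, -0.018, -0.004, 0.01], [-0.093, -0.138, -0.035, -0.018, -0.004, 0.01], [-0.098, -0.134, -0.041, -0.018, -0.004, 0.01], [-0.103, -0.127, -0.048, -0.018, -0.004, 0.01], [-0.107, -0.122, -0.054, -0.018, -0.004, 0.01], [-0.111, -0.115, -0.058, -0.018, -0.004, 0.01], [-0.116, -0.108, -0.064, -0.018, -0.004, 0.01]] per row mm 20.483958453333543 deg 3.709576272785019
```

drive_tool:
  series:
    - [[-0.054,-0.16,0.026,-0.018,-0.004,0.01],[-0.059,-0.159,0.019,-0.018,-0.004,0.01],[-0.064,-0.158,0.009,-0.018,-0.004,0.01],[-0.069,-0.156,0.002,-0.018,-0.004,0.01],[-0.074,-0.154,-0.006,-0.018,-0.004,0.01],[-0.078,-0.151,-0.013,-0.018,-0.004,0.01],[-0.084,-0.147,-0.021,-0.018,-0.004,0.01],[-0.088,-0.144,-0.029,-0.018,-0.004,0.01],[-0.093,-0.138,-0.035,-0.018,-0.004,0.01],[-0.098,-0.134,-0.041,-0.018,-0.004,0.01],[-0.103,-0.127,-0.048,-0.018,-0.004,0.01],[-0.107,-0.122,-0.054,-0.018,-0.004,0.01],[-0.111,-0.115,-0.058,-0.018,-0.004,0.01],[-0.116,-0.108,-0.064,-0.018,-0.004,0.01],[0,0,0,0,0,0],[0,0,0,0,0,0]]

```text
clock: 9.6
tcp_pos: [0.5022, -0.4101, 0.1385]
orientation: [0.077, 0.196, 0.899, 0.384]
wrist_force: [-0.3, 0.7, -2.6]
finger_gap: 0.0222
grip_force: 69.3
```

```bash
cat > g.py <<'E'
from h import *
Rr=R.from_euler('z',-.43);ro=np.array([.505,-.4025,0]);k=.5**.5
n=Rr.apply([0,-k,k]);ys=Rr.apply([0,-k,-k]);xs=Rr.apply([-1,0,0])
foot=ro+Rr.apply([0,-.030,.022]);org=foot-ys*.092
tr=rtool(-n,xs);tcp=org+n*.0164
E
python3 - <<'E'
from g import *
P,o,st=wrist('w4',["rest","scraper"])
p,r=pose(st)
e=p-tcp;print('rel to slope pose: x %.4f ys %.4f n %.4f'%(e@xs,e@ys,e@n),'rot',(tr.inv()*r).as_rotvec())
im=cv2.imread('pics/w4.png')
for q in PARTS["rest"]: cv2.polylines(im,[cv2.convexHull(P(q@Rr.as_matrix().T+ro).astype(np.int32))],1,(0,255,0),1)
Rs=r*R.from_matrix(np.diag([1.,-1,-1]))
for q in PARTS["scraper"]: cv2.polylines(im,[cv2.convexHull(P(Rs.apply(q)+p+r.apply([0,0,.0164])).astype(np.int32))],1,(255,0,255),1)
cv2.imwrite('pics/w4o.png',im)
rows(p,r,tcp+n*.002-ys*.004,tr,6)
E
```

```text
rest 0.81 [170. 161.] 5615
scraper 0.96 [216. 245.] 25710
[ 0.50222306 -0.41012344  0.13851406] [-1.07187751  0.8891831   0.50459115  1.75193827  0.60618549 -0.82393031] 9.6
rel to slope pose: x -0.0007 ys -0.0059 n 0.0505 rot [-0.01857807  0.01178933  0.00413093]
[[0.0, -0.004, 0.067, 0.001, -0.001, -0.0], [0.0, -0.004, 0.068, 0.001, -0.001, -0.0], [0.001, -0.003, 0.067, 0.001, -0.001, -0.0], [0.001, -0.003, 0.067, 0.001, -0.001, -0.0], [0.001, -0.003, 0.068, 0.001, -0.001, -0.0], [0.001, -0.003, 0.067, 0.001, -0.001, -0.0]] per row mm 8.089006154802792 deg 0.2137843734104735
```

View pics/w4o.png

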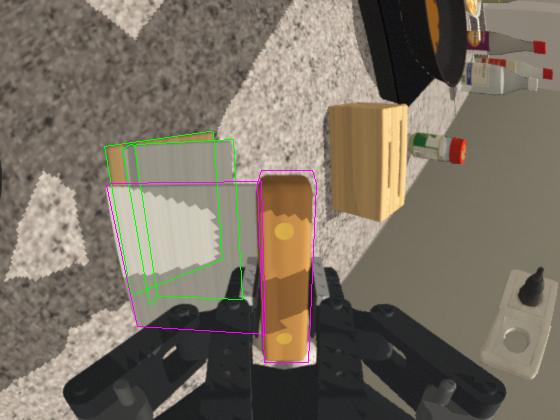

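drive_tool:
  series:
    - [[0,-0.004,0.067,0.001,-0.001,0],[0,-0.004,0.068,0.001,-0.001,0],[0.001,-0.003,0.067,0.001,-0.001,0],[0.001,-0.003,0.067,0.001,-0.001,0],[0.001,-0.003,0.068,0.001,-0.001,0],[0.001,-0.003,0.067,0.001,-0.001,0],[0,0,0,0,0,0],[0,0,0,0,0,0]]

```text
clock: 10.75
tcp_pos: [0.5156, -0.3805, 0.1039]
orientation: [0.085, 0.2, 0.902, 0.373]
wrist_force: [-0.8, -0.5, -2.1]
finger_gap: 0.0224
grip_force: 69.3
```

Run:
```python
from g import *
st=env.get_state();p,r=pose(st)
e=p-tcp;print('rel: x %.4f ys %.4f n %.4f'%(e@xs,e@ys,e@n),'rot',(tr.inv()*r).as_rotvec())
f=st["wrist_force"];print('F x,ys,n',f@xs,f@ys,f@n, st["ft_torque"])
im=viewer.read_camera("side");m=models.silhouettes("scraper","side")
cv2.imwrite('pics/s1.png',cv2.resize(im[180:290,230:350,::-1],None,fx=5,fy=5,interpolation=3))
```

```text
rel: x -0.0005 ys -0.0044 n 0.0030 rot [ 0.00052737 -0.00837954  0.00364309]
F x,ys,n 0.495084901366281 1.9837572152171266 -0.9237003436422081 [-0.79674424  0.36287285 -0.01373546]
```

View pics/s1.png

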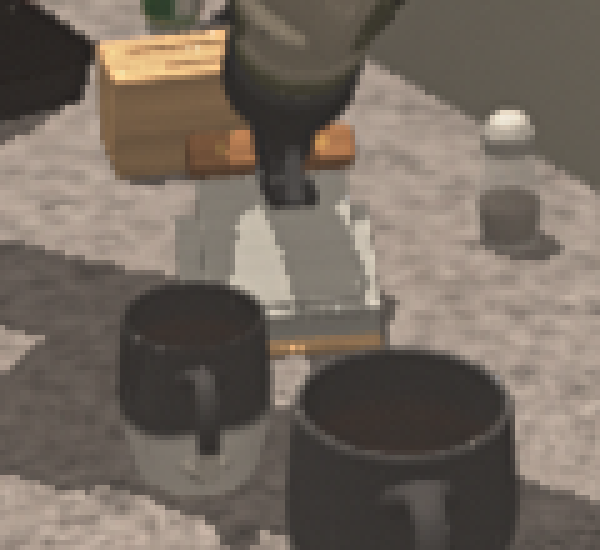

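drive_tool:
  series:
    - [[0,0,0.012,0,0,0],[0,0,0.012,0,0,0],[0,0,0.008,0,0,0],[0,0,0,0,0,0]]

```text
clock: 11.35
tcp_pos: [0.5166, -0.3786, 0.1017]
orientation: [0.085, 0.2, 0.902, 0.372]
wrist_force: [-3.0, -4.4, 2.7]
finger_gap: 0.0222
grip_force: 70.2
```

```bash
cat > q.py <<'E'
from g import *
st=env.get_state();p,r=pose(st)
e=p-tcp;print('rel: x %.4f ys %.4f n %.4f'%(e@xs,e@ys,e@n),'rot',(tr.inv()*r).as_rotvec())
f=st["wrist_force"];print('F x,ys,n',f@xs,f@ys,f@n, st["ft_torque"])
E
python3 q.py
```

```text
rel: x -0.0006 ys -0.0043 n -0.0000 rot [ 0.00158942 -0.00916685  0.00346913]
F x,ys,n 0.9303203271792941 1.8359188578499621 5.599263817200119 [-0.80144429  0.70265822  0.24634105]
```

drive_tool:
  series:
    - [[0,-0.01,0,0,0,0],[0,-0.01,0,0,0,0],[0,-0.008,0,0,0,0],[0,0,0,0,0,0]]

```text
clock: 11.85
tcp_pos: [0.5162, -0.3803, 0.1]
orientation: [0.086, 0.201, 0.902, 0.373]
wrist_force: [-1.6, -2.8, 5.8]
finger_gap: 0.0223
grip_force: 70.5
```

```bash
python3 q.py
```

```text
rel: x -0.0009 ys -0.0019 n 0.0000 rot [-7.78447502e-05 -1.00195864e-02  3.38187707e-03]
F x,ys,n 0.2704286587838325 -1.8091997603346726 6.395353045051088 [-0.21090005  0.36909605  0.14265657]
```

drive_tool:
  series:
    - [[0,0,0,0,0,0],[0,0,0,0,0,0],[0,0,0,0,0,0],[0,0,0,0,0,0],[0,0,-0.1,0,0,0],[0,0,-0.2,0,0,0],[0,0,-0.3,0,0,0],[0,0,-0.3,0,0,0],[0,0,-0.2,0,0,0],[0,0,0,0,0,0],[0,0,0,0,0,0]]
  jaw: -0.06

```text
clock: 13.22
tcp_pos: [0.4759, -0.4642, 0.1914]
orientation: [0.085, 0.2, 0.902, 0.373]
wrist_force: [-0.3, 0.4, -0.4]
finger_gap: 0.04
grip_force: 0.0
```

```bash
python3 q.py
python3 - <<'E'
from g import *
P,o,st=wrist('w5',["scraper","block"])
p,r=pose(st)
base=(r.inv()*R.from_matrix(np.c_[xs,ys,n]),r.inv().apply(org-p))
q=inhand(P,o["scraper"][0]["region"],st,base)
rb=fit("block",[(o["block"][0]["region"],P)],[.594,-.169,-.32]);print(rb.x,rb.fun)
im=cv2.imread('pics/w5.png')
Rs=r*q[0];t=p+r.apply(q[1]);print(t,Rs.as_matrix().round(4).tolist(),'expected',org)
e=t+Rs.apply([0,.092,.002])-ro;print('edge in rest',Rr.inv().apply(e))
for g in PARTS["scraper"]: cv2.polylines(im,[cv2.convexHull(P(Rs.apply(g)+t).astype(np.int32))],1,(255,0,255),1)
Rb=R.from_euler('z',rb.x[2]);tb=np.r_[rb.x[:2],0]
for g in PARTS["block"]+[box(-48.5,48.5,11,17,73,73),box(-27.5,27.5,-19,-13,73,73)]: cv2.polylines(im,[cv2.convexHull(P(Rb.apply(g)+tb).astype(np.int32))],1,(0,255,0),1)
cv2.imwrite('pics/w5o.png',cv2.resize(im,(784,588)))
E
```

```text
rel: x 0.0007 ys -0.0008 n 0.1304 rot [ 7.47439754e-05 -8.04554297e-03  4.01045096e-03]
F x,ys,n 0.4685285339872652 0.07909222545927691 -0.4624615394307215 [-0.54880558  0.25952812 -0.06383619]
scraper 0.66 [243. 192.] 11371
block 0.91 [360. 145.] 5906
[ 0.47591099 -0.46421683  0.19144949] [-1.1373472   0.93046971  0.72595084  1.93633803  0.57355953 -0.87239782] 13.225
corr [-0.0018  0.0018  0.0007 -0.0116  0.0003] 0.02151556473368622
[ 0.59487705 -0.16910941 -0.33094605] 0.05215406198510819
[ 0.52062003 -0.37273155  0.08600416] [[-0.9092, -0.2907, -0.2982], [0.4164, -0.6355, -0.6501], [-0.0005, -0.7153, 0.6989]] expected [ 0.51961292 -0.37063727  0.08705382]
edge in rest [ 0.00185365 -0.03215547  0.021598  ]
```

View pics/w5o.png

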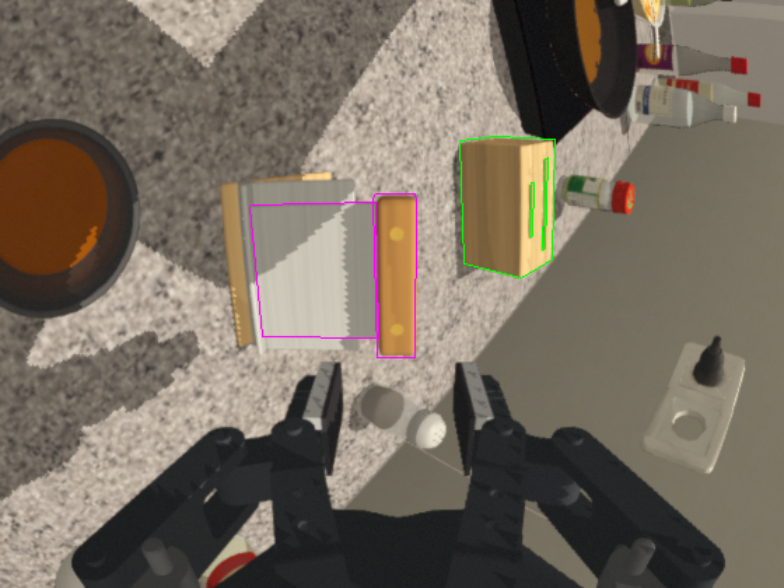

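Run:
```python
from g import *
p,r=pose()
o2=org-.0013*xs
t2=rtool(ys,xs);T=o2+n*.011+ys*.007;pre=T-ys*.09
print('T',T,'pre',pre)
W=np.array([.515,-.40,.30]);rd=rtool([0,0,-1],xs)
p,r=rows(p,r,W,rd,8);p,r=rows(p,r,pre,t2,10);rows(p,r,T,t2,8)
```

```text
T [ 0.51548867 -0.38274845  0.08988225] pre [ 0.54201817 -0.32490223  0.15352186]
[[-0.009, 0.134, -0.025, 0.031, 0.0, -0.0], [-0.009, 0.132, -0.039, 0.031, 0.0, -0.0], [-0.009, 0.127, -0.051, 0.031, 0.0, -0.0], [-0.009, 0.121, -0.063, 0.031, 0.0, -0.0], [-0.008, 0.115, -0.075, 0.031, 0.0, -0.0], [-0.009, 0.106, -0.085, 0.031, 0.0, -0.0], [-0.009, 0.099, -0.095, 0.031, 0.0, -0.0], [-0.009, 0.088, -0.105, 0.031, 0.0, -0.0]] per row mm 16.450705426571204 deg 5.630185080239705
[[0.006, 0.065, 0.123, 0.025, -0.0, -0.0], [0.007, 0.075, 0.117, 0.025, -0.0, -0.0], [0.006, 0.084, 0.11, 0.025, -0.0, -0.0], [0.006, 0.092, 0.104, 0.025, -0.0, -0.0], [0.007, 0.1, 0.097, 0.025, -0.0, -0.0], [0.006, 0.107, 0.088, 0.025, -0.0, -0.0], [0.006, 0.114, 0.079, 0.025, -0.0, -0.0], [0.007, 0.12, 0.071, 0.025, -0.0, -0.0], [0.006, 0.125, 0.06, 0.025, -0.0, -0.0], [0.006, 0.129, 0.051, 0.025, -0.0, -0.0]] per row mm 16.680624869927158 deg 4.540146242559283
[[-0.0, -0.001, 0.094, 0.0, -0.0, -0.0], [-0.001, -0.0, 0.093, 0.0, -0.0, -0.0], [0.0, -0.001, 0.094, 0.0, -0.0, -0.0], [-0.0, -0.001, 0.094, 0.0, -0.0, -0.0], [-0.001, -0.0, 0.094, 0.0, -0.0, -0.0], [0.0, -0.001, 0.093, 0.0, -0.0, -0.0], [-0.0, -0.001, 0.094, 0.0, -0.0, -0.0], [-0.001, -0.0, 0.094, 0.0, -0.0, -0.0]] per row mm 11.250240414622187 deg 0.07457761330190588
```

drive_tool:
  series:
    - [[-0.009,0.134,-0.025,0.031,0,0],[-0.009,0.132,-0.039,0.031,0,0],[-0.009,0.127,-0.051,0.031,0,0],[-0.009,0.121,-0.063,0.031,0,0],[-0.008,0.115,-0.075,0.031,0,0],[-0.009,0.106,-0.085,0.031,0,0],[-0.009,0.099,-0.095,0.031,0,0],[-0.009,0.088,-0.105,0.031,0,0],[0.006,0.065,0.123,0.025,0,0],[0.007,0.075,0.117,0.025,0,0],[0.006,0.084,0.11,0.025,0,0],[0.006,0.092,0.104,0.025,0,0],[0.007,0.1,0.097,0.025,0,0],[0.006,0.107,0.088,0.025,0,0],[0.006,0.114,0.079,0.025,0,0],[0.007,0.12,0.071,0.025,0,0],[0.006,0.125,0.06,0.025,0,0],[0.006,0.129,0.051,0.025,0,0],[0,0,0,0,0,0],[0,0,0,0,0,0]]
  jaw: 0.18

```text
clock: 15.88
tcp_pos: [0.5421, -0.326, 0.1545]
orientation: [-0.081, 0.202, 0.903, -0.371]
wrist_force: [-0.3, -0.6, 0.2]
finger_gap: 0.0499
grip_force: 0.0
```

Run:
```python
from g import *
P,o,st=wrist('w6',["scraper"])
p,r=pose(st)
base=(r.inv()*R.from_matrix(np.c_[xs,ys,n]),r.inv().apply(org-p))
q=inhand(P,o["scraper"][0]["region"],st,base)
o2=org-.0013*xs;t2=rtool(ys,xs);T=o2+n*.011+ys*.007
print('rot',(t2.inv()*r).as_rotvec());rows(p,r,T,t2,8)
im=cv2.imread('pics/w6.png')
for g in PARTS["scraper"]: cv2.polylines(im,[cv2.convexHull(P(R.from_matrix(np.c_[xs,ys,n]).apply(g)+o2).astype(np.int32))],1,(255,0,255),1)
cv2.imwrite('pics/w6o.png',im)
```

```text
scraper 0.6 [285. 212.] 4368
scraper 0.43 [555. 340.] 633
[ 0.54209688 -0.32602528  0.15452115] [-0.3468745   0.55881519 -0.0065693   1.09143051 -0.77479652  0.12767095] 15.875
corr [-0.0029  0.0075 -0.0027  0.0005  0.0008] 0.03450117985212202
rot [-0.00682451  0.00312072  0.00815099]
[[0.0, 0.001, 0.094, 0.0, -0.0, -0.0], [0.001, 0.001, 0.094, 0.0, -0.0, -0.0], [-0.0, 0.0, 0.093, 0.0, -0.0, -0.0], [0.0, 0.001, 0.094, 0.0, -0.0, -0.0], [0.0, 0.001, 0.094, 0.0, -0.0, -0.0], [0.001, 0.001, 0.094, 0.0, -0.0, -0.0], [-0.0, 0.001, 0.093, 0.0, -0.0, -0.0], [0.0, 0.001, 0.094, 0.0, -0.0, -0.0]] per row mm 11.25257036285508 deg 0.07934982492416805
```

View pics/w6o.png

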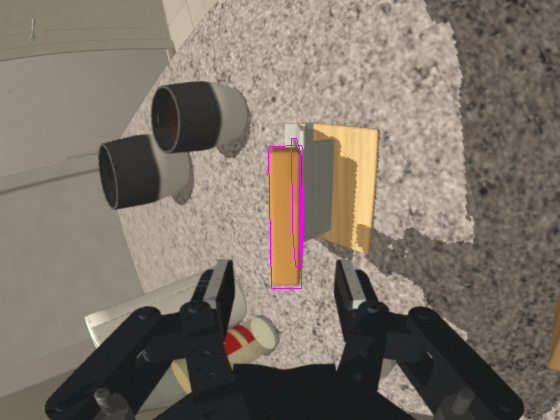

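drive_tool:
  series:
    - [[0,0.001,0.094,0,0,0],[0.001,0.001,0.094,0,0,0],[0,0,0.093,0,0,0],[0,0.001,0.094,0,0,0],[0,0.001,0.094,0,0,0],[0.001,0.001,0.094,0,0,0],[0,0.001,0.093,0,0,0],[0,0.001,0.094,0,0,0],[0,0,0,0,0,0],[0,0,0,0,0,0]]

```text
clock: 17.23
tcp_pos: [0.5154, -0.3829, 0.0896]
orientation: [-0.081, 0.202, 0.903, -0.371]
wrist_force: [-0.4, 0.4, -0.2]
finger_gap: 0.0504
grip_force: 0.0
```

drive_tool:
  series:
    - [[0,0,0,0,0,0],[0,0,0,0,0,0],[0,0,0,0,0,0],[0,0,0,0,0,0],[0,0,0,0,0,0]]
  jaw: -1
  grip_force: 70

```text
clock: 17.85
tcp_pos: [0.5159, -0.3829, 0.0901]
orientation: [-0.081, 0.202, 0.903, -0.372]
wrist_force: [0.7, 2.5, 5.2]
finger_gap: 0.021
grip_force: 69.3
```

```bash
cat > k.py <<'E'
from g import *
rb=np.array([.5949,-.1691,-.331]);Rb=R.from_euler('z',rb[2]);bo=np.r_[rb[:2],0];mouth=bo+Rb.apply([0,.014,.073])
t2=rtool(ys,xs)
E
python3 - <<'E'
from k import *
st=env.get_state();p,r=pose(st)
e=p-org;print('tcp in scraper (expected)',e@xs,e@ys,e@n,'rot',(t2.inv()*r).as_rotvec())
# lift: along -ys first 40mm plus n 15mm, then up
q,rr=rows(p,r,p+n*.015-ys*.01,r,3)
q,rr=rows(q,rr,q+np.array([0,0,.10])+n*.02,rr,7)
bx=Rb.apply([1,0,0]);bx=bx*np.sign(bx@xs)
td=rtool([0,0,-1],bx)
tgt=np.r_[mouth[:2],.24]
print(mouth,tgt)
rows(q,rr,tgt,td,10)
E
```

```text
tcp in scraper (expected) -0.0017098504797834358 0.006802211254146345 0.01117728941924805 rot [-0.0054106   0.00250069  0.00887713]
[[-0.0, -0.042, -0.028, 0.0, 0.0, 0.0], [-0.001, -0.041, -0.028, 0.0, 0.0, 0.0], [0.0, -0.042, -0.028, 0.0, 0.0, 0.0]] per row mm 6.00925212577332 deg 0.0
[[-0.001, -0.108, -0.085, 0.0, 0.0, 0.0], [-0.0, -0.107, -0.085, 0.0, 0.0, 0.0], [-0.001, -0.108, -0.084, 0.0, 0.0, 0.0], [-0.001, -0.107, -0.085, 0.0, 0.0, 0.0], [-0.001, -0.108, -0.085, 0.0, 0.0, 0.0], [-0.0, -0.107, -0.085, 0.0, 0.0, 0.0], [-0.001, -0.108, -0.084, 0.0, 0.0, 0.0]] per row mm 16.430699939595524 deg 0.0
[ 0.59944984 -0.15585995  0.073     ] [ 0.59944984 -0.15585995  0.24      ]
[[0.017, 0.143, -0.162, -0.025, -0.001, -0.003], [0.016, 0.155, -0.151, -0.025, -0.001, -0.003], [0.013, 0.167, -0.138, -0.025, -0.001, -0.003], [0.011, 0.177, -0.125, -0.025, -0.001, -0.003], [0.009, 0.186, -0.11, -0.025, -0.001, -0.003], [0.008, 0.195, -0.096, -0.025, -0.001, -0.003], [0.005, 0.202, -0.08, -0.025, -0.001, -0.003], [0.002, 0.207, -0.064, -0.025, -0.001, -0.003], [0.001, 0.211, -0.047, -0.025, -0.001, -0.003], [-0.001, 0.215, -0.031, -0.025, -0.001, -0.003]] per row mm 26.028669943917468 deg 4.510092437654015
```

drive_tool:
  series:
    - [[0,-0.042,-0.028,0,0,0],[-0.001,-0.041,-0.028,0,0,0],[0,-0.042,-0.028,0,0,0],[-0.001,-0.108,-0.085,0,0,0],[0,-0.107,-0.085,0,0,0],[-0.001,-0.108,-0.084,0,0,0],[-0.001,-0.107,-0.085,0,0,0],[-0.001,-0.108,-0.085,0,0,0],[0,-0.107,-0.085,0,0,0],[-0.001,-0.108,-0.084,0,0,0],[0.017,0.143,-0.162,-0.025,-0.001,-0.003],[0.016,0.155,-0.151,-0.025,-0.001,-0.003],[0.013,0.167,-0.138,-0.025,-0.001,-0.003],[0.011,0.177,-0.125,-0.025,-0.001,-0.003],[0.009,0.186,-0.11,-0.025,-0.001,-0.003],[0.008,0.195,-0.096,-0.025,-0.001,-0.003],[0.005,0.202,-0.08,-0.025,-0.001,-0.003],[0.002,0.207,-0.064,-0.025,-0.001,-0.003],[0.001,0.211,-0.047,-0.025,-0.001,-0.003],[-0.001,0.215,-0.031,-0.025,-0.001,-0.003]]

```text
clock: 20.35
tcp_pos: [0.5992, -0.1556, 0.2402]
orientation: [-0.001, 0.17, 0.985, 0.004]
wrist_force: [-0.3, 0.2, -1.8]
finger_gap: 0.021
grip_force: 68.5
```

drive_tool:
  series:
    - [[0,0,0,0,0,0],[0,0,0,0,0,0]]

```text
clock: 20.6
tcp_pos: [0.5988, -0.1566, 0.2395]
orientation: [-0.001, 0.17, 0.985, 0.002]
wrist_force: [-0.1, -0.5, -1.9]
finger_gap: 0.0212
grip_force: 68.7
```

Run:
```python
from k import *
P,o,st=wrist('w7',["scraper","block"])
p,r=pose(st);bx=-Rb.apply([1,0,0]);td=rtool([0,0,-1],bx)
print('tcp in mouth',Rb.inv().apply(p-mouth),'rot',(td.inv()*r).as_rotvec(),st["wrist_force"])
# scraper in tool: x=tool x, y=tool z, z=-tool y? 
print('n in tool',t2.inv().apply(n))
bR=t2.inv()*R.from_matrix(np.c_[xs,ys,n]);base=(bR,bR.apply([.0005,-.0068,-.011]))
q=inhand(P,o["scraper"][0]["region"],st,base)
rb2=fit("block",[(o["block"][0]["region"],P)],[.5949,-.1691,-.331]);print(rb2.x,rb2.fun)
im=cv2.imread('pics/w7.png')
for g in PARTS["scraper"]: cv2.polylines(im,[cv2.convexHull(P(r.apply(base[0].apply(g)+base[1])+p).astype(np.int32))],1,(255,0,255),1)
for g in PARTS["block"]+[box(-48.5,48.5,11,17,73,73),box(-27.5,27.5,-19,-13,73,73)]: cv2.polylines(im,[cv2.convexHull(P(Rb.apply(g)+bo).astype(np.int32))],1,(0,255,0),1)
cv2.imwrite('pics/w7o.png',cv2.resize(im,(784,588)))
```

```text
scraper 0.83 [285. 263.] 9633
block 0.93 [255. 155.] 5731
block 0.73 [286. 268.] 9730
[ 0.59876007 -0.15663549  0.23952715] [-0.38745956  0.40392361  0.17020101  1.34049749  0.00418264 -0.04537398] 20.6
tcp in mouth [-0.00040029 -0.00095761  0.16652715] rot [-0.00435149  0.00320646  0.01109271] [-0.12299874 -0.46932403 -1.86396287]
n in tool [ 8.93227285e-17 -1.00000000e+00 -6.83580866e-17]
corr [-0.0036  0.0102 -0.069   0.0021  0.0014] 0.054241788805786305
[ 0.59418556 -0.17113082 -0.33921549] 0.4012312876570451
```

View pics/w7o.png

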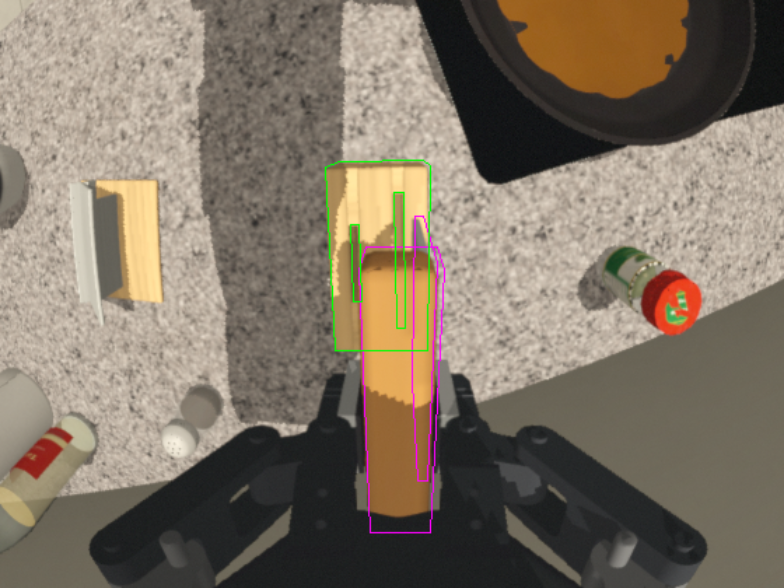

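```bash
cat > mf.py <<'E'
from k import *
def multi(tag,st,obs,base,x0=(0,0,0,0,0),fr=None):
  p,r=pose(st)
  def mk(v): return base[0]*R.from_euler('zx',[v[2],v[3]]),base[1]+base[0].apply([v[0],v[1],v[4]])
  def cost(v):
    Rs,t=mk(v);c=0
    for m,P,ok in obs:
      q=render(PARTS["scraper"],((r*Rs).as_matrix(),p+r.apply(t)),P)*ok;c+=1-np.minimum(m,q).sum()/np.maximum(m*ok,q).sum()
    return c/len(obs)+.2*(v[4]/.01)**2
  S=np.array([x0]*6,float)
  for j,d in enumerate((.006,.006,.06,.06,.003)):S[j+1,j]+=d
  q=minimize(cost,x0,method='Nelder-Mead',options=dict(initial_simplex=S,maxiter=300,xatol=1e-4,fatol=1e-4));print(tag,np.round(q.x,4),round(q.fun,4),'nominal',round(cost(np.zeros(5)),4));return mk(q.x)
E
python3 - <<'E'
from mf import *
st=env.get_state();p,r=pose(st)
bR=t2.inv()*R.from_matrix(np.c_[xs,ys,n]);base=(bR,bR.apply([.0005,-.0068,-.011]))
obs=[]
for c in("scene","side"):
  im=viewer.read_camera(c);m=models.silhouettes("scraper",c);print(c,[(round(a["score"],2),a["location"],a["region"].sum()) for a in m])
  mk=m[0]["region"].astype(float);obs.append((mk,proj_fixed(c),np.ones((420,560))))
  q=render(PARTS["scraper"],((r*base[0]).as_matrix(),p+r.apply(base[1])),proj_fixed(c))
  ys_,xs_=np.nonzero(q);y0,x0=ys_.min()-20,xs_.min()-20
  cr=im[y0:y0+75,x0:x0+75,::-1].copy();big=cv2.resize(cr,(380,380),interpolation=0)
  for msk,col in((q>.5,(255,0,255)),(mk>0,(0,255,0))):
    cs,_=cv2.findContours(cv2.resize(msk.astype(np.uint8)[y0:y0+75,x0:x0+75],(380,380),interpolation=0),0,2);cv2.drawContours(big,cs,-1,col,1)
  cv2.imwrite(f'pics/c_{c}.png',big)
cv2.imwrite('pics/c.png',np.hstack([cv2.imread('pics/c_scene.png'),cv2.imread('pics/c_side.png')]))
w=np.load('pics/w7_scraper_0.npy').astype(float);P=proj_wrist(st,viewer.camera_info("wrist"))
ok=np.ones((420,560));
wo=(w,P,ok)
multi('scene',st,obs[:1],base);multi('side',st,obs[1:],base);multi('all',st,obs+[wo],base)
yy,xx=np.nonzero(w);print(xx.min(),xx.max(),yy.min(),yy.max())
E
```

```text
scene [(0.61, [259.3, 137.8], np.int64(516))]
side [(0.72, [266.7, 152.4], np.int64(724))]
scene [ 0.0035  0.0086 -0.0207 -0.0932 -0.0001] 0.2833 nominal 0.3432
side [ 0.0017  0.0038  0.021  -0.1369  0.    ] 0.1493 nominal 0.1946
all [ 0.0019  0.0055 -0.002  -0.0859  0.0004] 0.1901 nominal 0.2412
256 312 157 368
```

View pics/c.png

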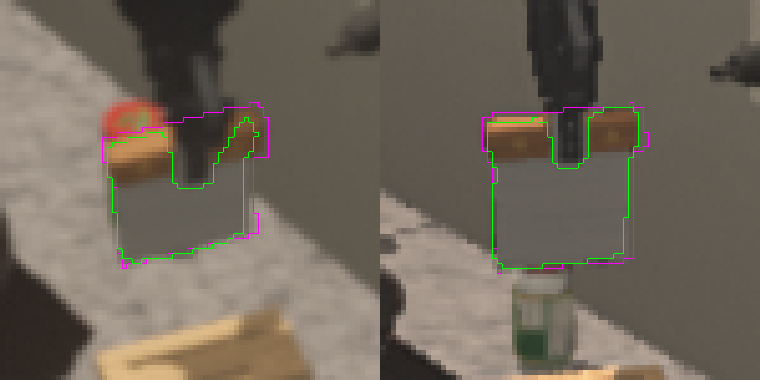

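```bash
cat > rect.py <<'E'
from k import *
def sample(im,P,pts):
  uv=P(pts.reshape(-1,3)).astype(np.float32).reshape(*pts.shape[:2],2)
  return cv2.remap(im,uv[...,0],uv[...,1],cv2.INTER_LINEAR).astype(float)
E
python3 - <<'E'
from rect import *
st=env.get_state();p,r=pose(st);P=proj_wrist(st,viewer.camera_info("wrist"))
im=cv2.imread('pics/w7.png')
by=np.arange(-24,24.1,1.);bxs=np.arange(-46,-19.9,2)
g=np.stack(np.meshgrid(bxs,by,indexing='ij'),-1);pts=bo+Rb.apply(np.c_[g.reshape(-1,2)/1e3,np.full(g.shape[0]*g.shape[1],.073)]).reshape(*g.shape[:2],3)
s=sample(im,P,pts).mean(-1)
print('by',by.astype(int).tolist())
for i in range(0,len(bxs),2):print(bxs[i],s[i].round().astype(int).tolist())
print('blade plane tool x=45, rows z, cols y -14..20')
yy=np.arange(-14,20.1,1.);zz=np.arange(-24,110,5.)
pts=np.array([[p+r.apply(np.array([45 if z>4 else 50,y,z])/1e3) for y in yy] for z in zz])
s=sample(im,P,pts)
for i,z in enumerate(zz):print(z,s[i].mean(-1).round().astype(int).tolist(),'|R-B', (s[i][:,2]-s[i][:,0]).round().astype(int)[::3].tolist())
E
```

```text
by [-24, -23, -22, -21, -20, -19, -18, -17, -16, -15, -14, -13, -12, -11, -10, -9, -8, -7, -6, -5, -4, -3, -2, -1, 0, 1, 2, 3, 4, 5, 6, 7, 8, 9, 10, 11, 12, 13, 14, 15, 16, 17, 18, 19, 20, 21, 22, 23, 24]
-46.0 [136, 156, 168, 183, 197, 211, 213, 213, 213, 213, 212, 202, 188, 201, 203, 203, 205, 205, 204, 203, 201, 201, 202, 203, 207, 208, 210, 211, 211, 210, 209, 208, 203, 191, 161, 130, 136, 136, 136, 130, 126, 151, 181, 197, 200, 201, 204, 205, 206]
-42.0 [194, 201, 197, 188, 194, 205, 206, 206, 206, 207, 205, 196, 186, 199, 203, 204, 205, 206, 205, 203, 201, 201, 201, 204, 207, 209, 210, 211, 212, 211, 210, 209, 204, 191, 161, 132, 137, 137, 136, 131, 130, 153, 181, 196, 199, 200, 203, 204, 205]
-38.0 [206, 203, 197, 188, 190, 202, 207, 208, 207, 207, 207, 200, 188, 194, 201, 203, 205, 206, 205, 203, 202, 202, 201, 200, 198, 200, 206, 211, 211, 210, 210, 209, 204, 193, 161, 132, 138, 137, 136, 131, 127, 150, 180, 195, 199, 201, 203, 204, 204]
-34.0 [206, 203, 198, 188, 190, 204, 207, 207, 207, 207, 206, 197, 186, 192, 198, 202, 204, 206, 205, 204, 202, 201, 202, 200, 198, 202, 20
[... 6479 characters left out ...]
208, 211, 211, 209, 207, 195, 158, 136, 137, 136, 126, 133, 178, 196, 199, 201, 203, 204, 207, 212, 213, 213, 210, 191, 181, 184, 165, 167, 179, 173, 153] |R-B [105, 104, 101, 103, 85, 83, 104, 104, 97, 93, 24, 26]
101.0 [201, 200, 199, 203, 209, 211, 211, 210, 206, 195, 158, 138, 138, 136, 126, 131, 175, 196, 199, 201, 203, 204, 207, 212, 214, 214, 211, 200, 179, 182, 154, 140, 159, 167, 167] |R-B [105, 104, 101, 104, 84, 82, 103, 104, 96, 103, 24, 27]
106.0 [201, 200, 199, 203, 210, 211, 211, 210, 206, 193, 155, 137, 137, 136, 127, 132, 173, 195, 198, 201, 203, 204, 207, 211, 214, 213, 212, 205, 179, 177, 151, 120, 133, 155, 173] |R-B [105, 106, 101, 103, 85, 82, 105, 105, 96, 104, 23, 25]
```

Run:
```python
from rect import *
st=env.get_state();p,r=pose(st)
td=rtool([0,0,-1],-Rb.apply([1,0,0]))
tgt=mouth+Rb.apply([.0005,-.0009-.006,.095]);rows(p,r,tgt,td,6)
P=proj_wrist(st,viewer.camera_info("wrist"));im=cv2.imread('pics/w7.png')
bx=np.arange(-58,-43.9,1.);by=np.array([8,11,12,13,14,15,20])
pts=np.array([[bo+Rb.apply([x/1e3,y/1e3,.073]) for x in bx] for y in by]);s=sample(im,P,pts).mean(-1)
print(bx.astype(int).tolist())
for i,y in enumerate(by):print(y,s[i].round().astype(int).tolist())
```

```text
[[-0.002, -0.01, 0.099, 0.0, -0.0, -0.001], [-0.001, -0.009, 0.099, 0.0, -0.0, -0.001], [-0.002, -0.01, 0.099, 0.0, -0.0, -0.001], [-0.001, -0.01, 0.099, 0.0, -0.0, -0.001], [-0.002, -0.009, 0.099, 0.0, -0.0, -0.001], [-0.001, -0.01, 0.099, 0.0, -0.0, -0.001]] per row mm 11.938731262305462 deg 0.12465863807322795
[-58, -57, -56, -55, -54, -53, -52, -51, -50, -49, -48, -47, -46, -45, -44]
8 [202, 201, 202, 202, 201, 202, 202, 202, 203, 203, 203, 203, 203, 204, 203]
11 [214, 213, 213, 212, 210, 207, 205, 205, 206, 198, 164, 135, 130, 129, 131]
12 [215, 214, 213, 213, 211, 209, 207, 207, 208, 200, 168, 142, 136, 137, 136]
13 [215, 215, 214, 213, 212, 209, 207, 206, 207, 200, 170, 143, 136, 137, 137]
14 [215, 214, 214, 213, 212, 209, 207, 207, 208, 200, 170, 143, 136, 136, 136]
15 [215, 214, 213, 213, 211, 209, 206, 206, 207, 199, 168, 138, 130, 129, 132]
20 [203, 202, 202, 202, 201, 201, 201, 200, 201, 201, 200, 200, 200, 200, 200]
```

drive_tool:
  series:
    - [[-0.002,-0.01,0.099,0,0,-0.001],[-0.001,-0.009,0.099,0,0,-0.001],[-0.002,-0.01,0.099,0,0,-0.001],[-0.001,-0.01,0.099,0,0,-0.001],[-0.002,-0.009,0.099,0,0,-0.001],[-0.001,-0.01,0.099,0,0,-0.001],[0,0,0,0,0,0],[0,0,0,0,0,0]]

```text
clock: 21.95
tcp_pos: [0.5979, -0.1624, 0.1684]
orientation: [-0.001, 0.161, 0.987, 0.003]
wrist_force: [0.1, 0.4, -2.1]
finger_gap: 0.021
grip_force: 68.6
```

```bash
cat > m.py <<'E'
import sys
from rect import *
st=env.get_state();p,r=pose(st);P=proj_wrist(st,viewer.camera_info("wrist"))
im=viewer.read_camera("wrist")[:,:,::-1].copy();cv2.imwrite(f'pics/{sys.argv[1]}.png',im)
td=rtool([0,0,-1],-Rb.apply([1,0,0]));print('tcp in mouth',Rb.inv().apply(p-mouth),'rot',(td.inv()*r).as_rotvec(),st["wrist_force"])
by=np.arange(4,24.1,1.);print('slot by',by.astype(int).tolist())
for x in np.arange(-54,-35,2.):
  s=sample(im,P,np.array([[bo+Rb.apply([x/1e3,y/1e3,.073]) for y in by]]))[0];print(x,s.mean(-1).round().astype(int).tolist())
yy=np.arange(0,16.1,1.);print('blade tool y',yy.astype(int).tolist())
for z in np.arange(30,96,5.):
  s=sample(im,P,np.array([[p+r.apply(np.array([45,y,z])/1e3) for y in yy]]))[0];print(z,s.mean(-1).round().astype(int).tolist(),(s[:,2]-s[:,0]).round().astype(int)[3:12].tolist())
E
python3 m.py w8
```

```text
tcp in mouth [ 0.00070876 -0.00672032  0.09538859] rot [-0.00653036  0.00253577 -0.00793759] [ 0.0609878   0.40348071 -2.05125035]
slot by [4, 5, 6, 7, 8, 9, 10, 11, 12, 13, 14, 15, 16, 17, 18, 19, 20, 21, 22, 23, 24]
-54.0 [210, 209, 208, 205, 195, 198, 210, 212, 212, 212, 212, 212, 197, 187, 200, 202, 203, 206, 208, 208, 208]
-52.0 [210, 209, 208, 205, 194, 191, 203, 207, 207, 206, 206, 205, 191, 186, 200, 202, 203, 206, 207, 207, 208]
-50.0 [211, 210, 208, 205, 194, 191, 205, 208, 208, 208, 209, 208, 193, 187, 199, 202, 203, 206, 207, 208, 207]
-48.0 [211, 210, 209, 206, 193, 173, 165, 166, 164, 155, 140, 142, 161, 182, 199, 202, 203, 205, 207, 207, 207]
-46.0 [211, 210, 209, 206, 194, 165, 140, 137, 136, 119, 92, 96, 144, 180, 198, 202, 203, 205, 206, 207, 207]
-44.0 [211, 210, 209, 206, 194, 159, 134, 137, 136, 121, 94, 97, 144, 180, 197, 201, 202, 205, 206, 207, 206]
-42.0 [211, 210, 209, 207, 195, 163, 138, 137, 135, 124, 115, 121, 132, 164, 194, 200, 202, 204, 206, 206, 206]
-40.0 [211, 210, 210, 207, 192, 153, 131, 138, 135, 124, 114, 123, 126, 142, 183, 200, 201, 204, 206, 
[... 1423 characters left out ...]
06, 208, 212] [86, 78, 42, 15, 16, 22, 76, 105, 106]
75.0 [200, 169, 132, 138, 135, 120, 118, 125, 135, 178, 198, 201, 204, 206, 206, 207, 209] [85, 81, 48, 17, 15, 27, 83, 103, 104]
80.0 [201, 173, 137, 137, 136, 124, 117, 124, 135, 175, 198, 201, 203, 205, 206, 206, 207] [85, 83, 54, 18, 16, 27, 81, 104, 105]
85.0 [202, 177, 142, 137, 136, 127, 109, 113, 140, 176, 197, 201, 202, 204, 206, 205, 205] [85, 86, 71, 36, 34, 59, 90, 103, 104]
90.0 [201, 177, 140, 137, 137, 129, 102, 96, 130, 176, 194, 201, 202, 204, 206, 207, 206] [85, 85, 81, 60, 54, 76, 97, 103, 104]
95.0 [201, 177, 136, 136, 137, 132, 105, 91, 116, 168, 191, 200, 202, 204, 206, 206, 206] [85, 85, 85, 68, 58, 73, 97, 103, 105]
```

drive_tool:
  series:
    - [[0,-0.006,0,0.002,-0.001,0.0025],[0,0,0.03,0,0,0],[0,0,0.02,0,0,0],[0,0,0,0,0,0],[0,0,0,0,0,0]]

```text
clock: 22.62
tcp_pos: [0.5975, -0.1631, 0.162]
orientation: [0.0, 0.165, 0.986, 0.0]
wrist_force: [0.0, -0.3, -2.9]
finger_gap: 0.0211
grip_force: 68.7
```

```bash
python3 m.py w9 | grep -v '^[3456]'
```

```text
tcp in mouth [ 0.00052454 -0.00744186  0.08902566] rot [-2.58936639e-04 -2.60205626e-05 -3.68107602e-05] [ 0.00699331 -0.30400045 -2.85426538]
slot by [4, 5, 6, 7, 8, 9, 10, 11, 12, 13, 14, 15, 16, 17, 18, 19, 20, 21, 22, 23, 24]
-54.0 [210, 209, 208, 204, 194, 198, 211, 211, 212, 212, 211, 211, 194, 184, 198, 201, 203, 205, 208, 208, 207]
-52.0 [210, 209, 208, 204, 195, 195, 206, 206, 206, 206, 206, 205, 191, 184, 198, 202, 202, 205, 206, 206, 207]
-50.0 [210, 209, 208, 204, 195, 196, 207, 208, 208, 208, 208, 208, 193, 184, 198, 201, 203, 204, 207, 207, 206]
-48.0 [211, 209, 208, 205, 195, 176, 157, 161, 159, 153, 135, 137, 158, 181, 197, 201, 202, 204, 206, 207, 207]
-46.0 [211, 209, 208, 205, 195, 169, 134, 136, 137, 125, 96, 96, 142, 180, 196, 201, 202, 205, 206, 206, 206]
-44.0 [210, 209, 208, 205, 195, 169, 135, 137, 132, 122, 107, 107, 143, 179, 195, 200, 202, 204, 205, 206, 205]
-42.0 [211, 210, 209, 205, 195, 167, 133, 134, 122, 118, 125, 128, 150, 179, 196, 200, 201, 203, 205, 205, 205]
-40.0 [211, 209, 209, 206, 193, 164, 132, 135, 120, 111, 122, 126, 137, 173, 195, 200, 2
[... 394 characters left out ...]
, 204, 204, 206] [83, 80, 41, 15, 15, 20, 70, 101, 104]
75.0 [208, 198, 174, 135, 135, 121, 118, 125, 130, 158, 186, 199, 200, 201, 204, 205, 205] [85, 82, 48, 16, 16, 20, 74, 100, 103]
80.0 [208, 198, 182, 142, 135, 126, 119, 123, 126, 150, 181, 197, 199, 202, 204, 205, 206] [88, 83, 54, 18, 16, 22, 70, 100, 102]
85.0 [208, 200, 183, 147, 136, 133, 125, 114, 111, 132, 174, 194, 200, 201, 203, 205, 206] [89, 84, 73, 49, 37, 37, 69, 99, 102]
90.0 [207, 200, 185, 148, 137, 136, 130, 108, 95, 111, 165, 190, 199, 201, 202, 205, 206] [92, 84, 84, 75, 62, 55, 69, 96, 103]
95.0 [207, 200, 186, 151, 135, 136, 134, 112, 92, 104, 156, 185, 200, 201, 202, 205, 206] [92, 86, 86, 83, 72, 59, 66, 93, 102]
```

drive_tool:
  series:
    - [[0,-0.004,0,0,0,0],[0,0,0.02,0,0,0],[0,0,0.02,0,0,0],[0,0,0.02,0,0,0],[0,0,0,0,0,0],[0,0,0,0,0,0]]

```text
clock: 23.42
tcp_pos: [0.5974, -0.1635, 0.1549]
orientation: [0.0, 0.165, 0.986, 0.0]
wrist_force: [0.0, -0.6, -1.3]
finger_gap: 0.0211
grip_force: 68.7
```

```bash
python3 m.py w10 | head -1
```

```text
tcp in mouth [ 0.00051468 -0.0078891   0.08187777] rot [-0.00026776 -0.00010242 -0.00014634] [ 0.03537744 -0.5582252  -1.28241022]
```

drive_tool:
  series:
    - [[0,0,0.02,0,0,0],[0,0,0.02,0,0,0],[0,0,0.01,0,0,0],[0,0,0,0,0,0]]

```text
clock: 23.98
tcp_pos: [0.5972, -0.1635, 0.1487]
orientation: [-0.0, 0.165, 0.986, 0.0]
wrist_force: [-0.6, 1.2, -1.6]
finger_gap: 0.0209
grip_force: 68.7
```

```bash
python3 m.py w11 | head -1
```

```text
tcp in mouth [ 0.00038763 -0.00789932  0.07565071] rot [-0.00029477  0.00026084 -0.00011562] [-0.57731595  1.18054596 -1.57787751]
```

drive_tool:
  series:
    - [[0,0,0.03,0,0,0],[0,0,0.05,0,0,0],[0,0,0.05,0,0,0],[0,0,0.05,0,0,0],[0,0,0.03,0,0,0],[0,0,0,0,0,0]]

```text
clock: 24.78
tcp_pos: [0.5971, -0.1634, 0.1232]
orientation: [-0.0, 0.165, 0.986, 0.0]
wrist_force: [0.3, 0.1, -2.6]
finger_gap: 0.0213
grip_force: 68.7
```

```bash
python3 m.py w12 | head -1
```

```text
tcp in mouth [ 0.00026527 -0.0078803   0.0502318 ] rot [-3.11394913e-04  6.21856916e-04 -8.95378845e-05] [ 0.33752074  0.14580272 -2.56460412]
```

drive_tool:
  series:
    - [[0,0,0.04,0,0,0],[0,0,0.05,0,0,0],[0,0,0.05,0,0,0],[0,0,0.05,0,0,0],[0,0,0.03,0,0,0],[0,0,0,0,0,0]]

```text
clock: 25.58
tcp_pos: [0.5971, -0.1634, 0.0968]
orientation: [-0.0, 0.165, 0.986, 0.0]
wrist_force: [-0.1, 0.7, -2.0]
finger_gap: 0.0208
grip_force: 68.7
```

drive_tool:
  series:
    - [[0,0,0.01,0,0,0],[0,0,0.01,0,0,0],[0,0,0,0,0,0]]

```text
clock: 25.95
tcp_pos: [0.5974, -0.1635, 0.0949]
orientation: [0.0, 0.165, 0.986, 0.0]
wrist_force: [0.0, 0.2, -2.0]
finger_gap: 0.0209
grip_force: 68.7
```

```bash
python3 m.py w13 | head -1
```

```text
tcp in mouth [ 0.00051745 -0.00789578  0.02187968] rot [-2.79551310e-04 -1.38048605e-04 -9.71790458e-05] [ 0.00904934  0.23232716 -2.04666795]
```

Near the floor; creep to light contact.

drive_tool:
  series:
    - [[0,0,0.008,0,0,0],[0,0,0.006,0,0,0],[0,0,0,0,0,0]]

```text
clock: 26.38
tcp_pos: [0.5975, -0.1635, 0.0934]
orientation: [0.0, 0.165, 0.986, 0.0]
wrist_force: [0.1, 0.4, -0.4]
finger_gap: 0.0209
grip_force: 69.0
```

drive_tool:
  series:
    - [[0,0,0.007,0,0,0],[0,0,0,0,0,0]]

```text
clock: 26.62
tcp_pos: [0.5975, -0.1636, 0.0934]
orientation: [0.0, 0.165, 0.986, -0.0]
wrist_force: [-2.7, 0.1, 6.0]
finger_gap: 0.021
grip_force: 69.8
```

drive_tool:
  series:
    - [[0,0,-0.006,0,0,0],[0,0,0,0,0,0],[0,0,0,0,0,0],[0,0,0,0,0,0],[0,0,-0.05,0,0,0],[0,0,-0.15,0,0,0],[0,0,-0.3,0,0,0],[0,0,-0.3,0,0,0],[0,0,-0.3,0,0,0],[0,0,-0.2,0,0,0],[0,0,0,0,0,0],[0,0,0,0,0,0]]
  jaw: 0.05

```text
clock: 28.12
tcp_pos: [0.597, -0.1634, 0.2481]
orientation: [-0.001, 0.165, 0.986, 0.0]
wrist_force: [-0.5, -0.3, -1.1]
finger_gap: 0.0448
grip_force: 0.0
```

Run:
```python
from rect import *
st=env.get_state();p,r=pose(st);P=proj_wrist(st,viewer.camera_info("wrist"))
im=viewer.read_camera("wrist")[:,:,::-1].copy();cv2.imwrite('pics/w14.png',im)
m=models.silhouettes("scraper","wrist");print([(a["score"],a["location"],a["region"].sum()) for a in m])
print(Rb.inv().apply(p-mouth),st["clock"])
w=m[0]["region"].astype(float)
# standing pose: scraper x=-bx, y=down, z=-by ; origin above mouth
B=R.from_matrix(np.c_[-Rb.apply([1,0,0]),[0,0,-1],-Rb.apply([0,1,0])])
def cost(v):
  Rs=B*R.from_euler('zx',v[3:]);e=mouth+Rb.apply([v[0],v[1],-.065+v[2]]);o=e-Rs.apply([0,.092,.002])
  q=render([PARTS["scraper"][0]],(Rs.as_matrix(),o),P);return 1-np.minimum(q,w).sum()/np.maximum(q,w).sum()
S=np.zeros((6,5))
for j,d in enumerate((.005,.003,.005,.04,.04)):S[j+1,j]=d
q=minimize(cost,np.zeros(5),method='Nelder-Mead',options=dict(initial_simplex=S,maxiter=300));print(q.x.round(4),q.fun,cost(np.zeros(5)))
```

```text
[(0.57, [280.1, 190.8], np.int64(2702))]
[ 1.07363178e-04 -7.92297864e-03  1.75064099e-01] 28.125
[ 0.0059 -0.0054 -0.0092  0.0438  0.0223] 0.042508375321706926 0.26366667556463685
```

Run:
```python
from rect import *
st=env.get_state();p,r=pose(st);P=proj_wrist(st,viewer.camera_info("wrist"))
im=viewer.read_camera("wrist")[:,:,::-1].copy();w=models.silhouettes("scraper","wrist")[0]["region"].astype(float)
yy,xx=np.nonzero(w);print(xx.min(),xx.max(),yy.min(),yy.max())
for h,rng in((.112,list(range(-60,-40,2))+list(range(40,60,2))),(.073,range(-74,-56,2))):
  bx=np.array(rng,float);by=[5.,0] if h>.1 else [0,-10,-25]
  print(h,bx.astype(int).tolist())
  for y in by:
    s=sample(im,P,np.array([[bo+Rb.apply([x/1e3,y/1e3,h]) for x in bx]]))[0];print(y,s.mean(-1).round().astype(int).tolist(),(s[:,2]-s[:,0]).round().astype(int).tolist())
by=np.arange(-12,24,2.);
for x in (-30,0,30):
  s=sample(im,P,np.array([[bo+Rb.apply([x/1e3,y/1e3,.112]) for y in by]]))[0];print('by',x,list(zip(by.astype(int).tolist(),s.mean(-1).round().astype(int).tolist(),(s[:,2]-s[:,0]).round().astype(int).tolist())))
print([np.round(P((mouth+Rb.apply([x,-.009,.039]))[None])[0]).tolist() for x in(-.05,.05)])
```

```text
268 294 137 249
0.112 [-60, -58, -56, -54, -52, -50, -48, -46, -44, -42, 40, 42, 44, 46, 48, 50, 52, 54, 56, 58]
5.0 [208, 208, 207, 208, 179, 99, 142, 153, 156, 156, 103, 103, 103, 103, 117, 180, 188, 198, 183, 188] [105, 105, 106, 104, 103, 92, 128, 134, 137, 136, 97, 97, 96, 97, 66, 26, 26, 28, 29, 28]
0 [206, 206, 206, 206, 175, 98, 149, 162, 166, 165, 102, 102, 103, 103, 109, 180, 185, 175, 177, 181] [104, 104, 104, 104, 101, 90, 131, 139, 139, 140, 96, 96, 95, 96, 71, 26, 27, 28, 30, 28]
0.073 [-74, -72, -70, -68, -66, -64, -62, -60, -58]
0 [179, 157, 164, 122, 127, 191, 208, 208, 209] [26, 26, 29, 63, 81, 103, 105, 104, 103]
-10 [178, 171, 163, 126, 127, 186, 202, 202, 202] [26, 29, 29, 66, 81, 103, 105, 104, 104]
-25 [177, 182, 185, 120, 122, 140, 174, 186, 154] [26, 26, 27, 62, 79, 88, 100, 102, 92]
by -30 [(-12, 127, 81), (-10, 118, 79), (-8, 129, 117), (-6, 158, 136), (-4, 166, 140), (-2, 166, 138), (0, 165, 138), (2, 164, 139), (4, 163, 139), (6, 162, 139), (8, 163, 139), (10, 154, 134), (12, 122, 107), (14, 110, 71), (16, 188, 102), (18, 196, 104), (20, 203, 103), (22, 211, 100)]
by 0 [(-12, 101, 66), (-10, 125, 80), (-8, 129, 114), (-6, 156, 136), (-4, 165, 140), (-2, 164, 141), (0, 165, 140), (2, 166, 139), (4, 166, 140), (6, 168, 142), (8, 170, 143), (10, 162, 139), (12, 128, 114), (14, 120, 78), (16, 186, 101), (18, 196, 104), (20, 207, 104), (22, 210, 102)]
by 30 [(-12, 135, 85), (-10, 125, 82), (-8, 96, 85), (-6, 100, 94), (-4, 100, 97), (-2, 102, 96), (0, 103, 95), (2, 102, 96), (4, 103, 96), (6, 103, 97), (8, 103, 98), (10, 98, 93), (12, 87, 78), (14, 99, 66), (16, 119, 78), (18, 123, 77), (20, 131, 81), (22, 135, 84)]
[[284.0, 140.0], [284.0, 250.0]]
```

```bash
python3 -c "
from workcell import order
print(order.hand_in())"
```

```text
the job is handed in; nothing more can be done
None
```

I leaned the bench scraper on the sloped rest and let go of it, then re-gripped it across the handle's thickness and slid it blade first into the block's long slot. I released it there and handed the job in at about 28 s. The last wrist image puts it upright on the slot's floor, about 1 mm off centre lengthwise. The salt shaker, spice jar and mug were never approached, though I did not re-measure them, and the hand-in returned no verdict.

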